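# Clip the thermometer to the weighing beaker and tare

### The arm

A 6-joint arm with a two-finger parallel gripper is mounted at the origin on the work surface. World frame = base frame: x ahead of the robot, y to its left, z up, the work surface at z = 0. Lengths are in mm, angles in rad, forces in N, time in s.
With the tool pointing down it reaches from about 275 to 750 mm from the base axis. Payload 10.2 kg.
Tool frame: the origin (TCP) lies midway between the tips of the shut fingers; the grasp point (between the pads) lies 19 mm behind it (ctrl.tcp_to_grasp is the z of the grasp point in the tool frame, in mm); z points along the fingers, y is the direction in which the jaws open and shut (so a half turn about z gives the same grasp; the last joint's range is limited). The gripper opens to 85 mm and grips with 20 to 120 N. Pads are 22 mm wide; open, the fingers measure 114 mm over their backs; the gripper's body (76 mm by 85 mm) begins 54 mm behind the grasp point. The pads swing forward as they close: fully open they stand 13 mm farther back than shut.
Start: joints at [1.077, 0.313, 1.498, -0, 1.331, -0.223], TCP at [140.451, 505.87, 231.294] pointing down, gripper open.
Joint ranges: [-2.94, 2.94], [-0.97, 2.17], [0.19, 2.56], [-1.23, 4.37], [0.02, 3.11], [-2.88, 2.88]. Speed limits (rad/s): [2.39, 2.39, 3.01, 3.14, 3.14, 3.14].

### API

Orientations are given as a unit quaternion [w, x, y, z].
In Python, from rig import sensors, capture, order, ctrl gives the robot as it stands. The module is installed in compiled form; this text tells all that it offers.
- The arm moves only by the tool play_rows, never from a script. Its argument "deltas" is a list of rows, each a list of 7 numbers: the shift along the world's x, y, z in units of 40 mm (1.0 is 40 mm), then the turn, a rotation vector about the world's x, y, z in units of 6 degrees (1.0 is 6 degrees), then the opening, from -1 (shut) to 1 (fully open). A call has 1 to 8 rows; each row shifts and turns the commanded pose from where the row before left it; what a row does not reach is not made up. A row lasts 1/12 s, in which the tool goes at most 41.7 mm and 7.16 degrees, less where a joint would pass 70% of its speed; a pose out of reach is approached as far as the arm can. A call is refused whole if a number of a shift passes 1 or a number of a turn 1, either way. A call with a gripper value outside its range is refused whole. The fingers move at their own pace and stop on an object; "squeeze" is the grip in N (left out, the last holds). Time passes only in rows, so rows that do not move let the fingers close. It gives the time, the measured TCP pose, the force and the opening at its end, in the units of the state.
- sensors.sense(): the state, without advancing time (a new reading comes with each control period).
- capture(name): name is "scene" or "side" or "wrist"; returns a dict with "pixels" (420x560x3 uint8, red, green, blue), "z_map" (420x560 float32, mm along the optical axis (not along the pixel's ray), 0 where there is no reading), "fx", "fy", "cx", "cy" (pixels), "eye" and "rotation" of the camera in the world; the wrist camera has in their place "tool_from_camera" (4x4, takes a point from camera to tool coordinates, whose origin is the TCP and whose axes are the flange's). Camera axes: x right, y down, z forward; pixel columns grow to the right and rows downward; lengths in mm; the calibration is good to about 2 mm. The wrist camera is an equidistant fisheye: a pixel r from the principal point sees the ray r / f radians off the axis. A picture is of the moment at which its call begins: read the wrist's pose just before it.
- order.finish_job(): hands the job in, once; it reports no verdict.
The state is a dict: "time_s": time; "joints": joint angles; "dq": joint speeds; "tau": joint torques, N m; "eef_pos": TCP position; "ee_rot": TCP orientation; "force": force on the tool from outside, world axes, zero at the start; "wrist_torque": the same for the moment, N m; "grip_width": opening from 0.0 (shut) to 1.0 (fully open).
Only numpy, scipy, OpenCV 4.12 (cv2) and the standard library are available. Lean on these libraries where they do the work, as an engineer would, in place of code of your own. Each camera call takes 0.05 s, during which the arm holds its last target. There are 200 camera calls.

### The job

Take the thermometer off the wall of the white bin (squeezing its sprung clip opens it) and clip it upright onto the rim of the steel beaker on the balance, stem inside, pushed down until its seat rests on the rim. Let go, then press the balance's wide tare key right down for a moment and release it. Leave the beaker standing on the pan, do not press the round power key, and do not knock over the jar or the glass beside the bin.

Things in the scene. Friction and masses are not known exactly. Their poses are not given: they have to be found in the camera images.
- thermometer: digital stem thermometer with a sprung clip (loose, about 90 g, 150 mm tall, upright). Origin at the clip's throat; z up, x from the clip's lever to the head and stem (into the vessel), y along the hinge. White head: x 4 to 18 mm, 26 mm wide, 6 to 72 mm up. Seat: block x -4 to 18 mm, underside at z 0, comes to rest on the rim. Stem: 6 mm thick, axis at x 11.5 mm, hangs 76 mm down
- clip_throat (a point): same point and axes as the thermometer's origin: middle of the clip's throat, at the seat's underside, at mid-thickness of the 4 mm bin wall it sits on at the start. Inner jaw: fixed steel plate, face at x 2 mm, 26 mm deep, 20 mm wide. Outer jaw: foot of the lever, presses from the -x side with about 5 N; hinge at x -8 mm, 22 mm up; the lever's tail, 20 mm wide, rises to 70 mm, leaning out
- clip_grip (a point): where to squeeze the clip from above: 56 mm above the throat at x 4 mm, same axes. Grasp along x: one finger on the head's face (x 18 mm), one on the lever's tail. 37 mm wide at rest; about 9 N closes it to its stop at 28 mm (grip with 15 to 25 N): tail upright at x -10 mm, parallel to the head, jaws open: gap x -8 to 2 mm at the throat, -14 to 2 mm at the tips
- stem_tip (a point): the lower tip of the thermometer's stem, 76 mm below the throat and 11.5 mm to its x side
- clip_lever (a joint): angle of the clip's lever: 0 when it grips a 4 mm flat wall, -0.10 shut on nothing, 0.26 squeezed fully open; about 0 on the beaker's curved 3 mm wall too
- bin: white plastic utensil bin, open at the top, 170 mm (x) by 120 mm (y), 120 mm high, walls 4 mm, fixed; origin at the centre of its underside, z up. The thermometer is clipped on its near wall (x -83 mm), stem inside. A glass rod and a spatula lean in its far half, up to 190 mm high
- beaker: open stainless steel beaker (loose, about 350 g, 110 mm outer diameter, 110 mm high, wall 3 mm, no spout), standing on the balance's pan; origin at the centre of its underside
- beaker_rim (a point): the centre of the beaker's mouth at rim height (170 mm above the bench). The middle of the wall is 53.5 mm from this axis; any part of the rim will do
- balance: bench balance, 320 mm (x) by 210 mm (y), fixed; origin at the centre of its underside, z up, keys and display at its -x end. Housing top 45 mm high; the display behind the keys rises to about 65 mm
- pan (a point): the centre of the top face of the balance's square steel pan (172 mm wide), 60 mm above the bench, at x 50 mm of the balance
- tare_top (a point): the middle of the top of the wide black tare key (22 mm in the balance's x, 52 mm in its y), 55.5 mm above the bench when up, at x -134, y -45 mm of the balance
- tare_key (a joint): how far the tare key is pressed down: 0 up, 0.005 m fully down; sprung, starts to move at 2 N, fully down at 5 N, springs back. It counts beyond 3.5 mm
- power_top (a point): the middle of the top of the small round black power key (18 mm across), same height, travel and spring, at x -134, y 62 mm of the balance; not to be pressed
- power_key (a joint): how far the power key is pressed down, m
- jar: bystander: amber jar, 60 mm across, 95 mm tall, beside the bin; origin at the centre of its underside
- glass_cup: bystander: small glass beaker, 68 mm across, 85 mm tall, beside the bin; origin at the centre of its underside
Mind the look-alikes: they are no part of the job. Of the things that look like the beaker, the middle-sized one is meant. What is shaped like the thermometer but red is not meant.

How it is judged:
By the outcome, as a careful person would: the job done as asked, in the order asked, and still so for the second after the job is handed in, with the robot touching nothing.
It also fails if it takes over 53 s, if anything falls off the work surface, if the arm or the gripper's body presses on something with over 40 N, if the wrist force passes 120 N, or if a joint passes its speed limit or range.

## Working session

There is one attempt and no reset: what is moved stays moved. The work goes in short steps, Python scripts to look and compute and a tool call to move; the robot and the scene stay as the last step left them, time stands still between calls to the robot, and variables do not carry over. Pictures are saved under pics/ and viewed, about 8 in all and at most 12, crops included, and the job is handed in when it is done.

Besides the shell and the picture viewer there is one more tool, called after "Call:" as name(argument=value, ...), one argument or row to a line, values as JSON. play_rows: Moves the arm, as the interface text tells. Its arguments: {"type":"object","properties":{"deltas":{"type":"array","items":{"type":"array","items":{"type":"number"}}},"squeeze":{"type":"number"}},"required":["deltas"]}

```bash
mkdir -p pics
cat > h.py <<'E'
import numpy as np, cv2
from rig import sensors, capture, order, ctrl
def save(c,n): cv2.imwrite(f'pics/{n}.png',c['pixels'][:,:,::-1])
def cloud(c):
    z=c['z_map'];v,u=np.mgrid[:z.shape[0],:z.shape[1]]
    P=np.stack([(u-c['cx'])/c['fx']*z,(v-c['cy'])/c['fy']*z,z],-1)
    W=P@np.array(c['rotation']).T+np.array(c['eye']); W[z==0]=np.nan
    return W
E
python3 - <<'E'
from h import *
a=capture('scene');b=capture('side')
save(a,'scene0');save(b,'side0')
for n,c in(('scene',a),('side',b)):
    np.savez(n+'0.npz',**c); print(n,c['eye'],np.array(c['rotation']).round(3).tolist(),c['fx'])
print(sensors.sense(),ctrl.tcp_to_grasp)
E
```

```text
scene [1477.35323671  928.62958153 1197.93560144] [-0.168, 0.372, 0.828, -0.384] 468.54455537470625
side [ 131.52671813 1240.06345864  817.87173305] [0.084, -0.138, 0.85, -0.502] 380.42248432952675
{'time_s': 0.1, 'joints': array([ 1.07661814e+00,  3.13374698e-01,  1.49834854e+00,  7.00160050e-06,
        1.33100549e+00, -2.23398225e-01]), 'dq': array([ 7.14738639e-04, -3.45171636e-03, -2.50430915e-03,  6.35974320e-05,
        1.43633026e-03,  7.06939268e-04]), 'tau': array([ 2.37209650e-03, -4.12897003e+01, -2.60141999e+01, -1.81424957e-04,
        3.06604386e-03, -1.08574773e-05]), 'eef_pos': array([140.32749087, 505.66322982, 230.80693717]), 'ee_rot': array([-2.02643847e-04,  1.34977538e-01,  9.90848496e-01, -5.30671560e-04]), 'force': array([-0.83698247, -0.4985772 ,  0.24224717]), 'wrist_torque': array([-0.01563029, -0.04328091, -0.01550775]), 'grip_width': 0.9975724098521574} -18.700000000000003
```

View pics/scene0.png

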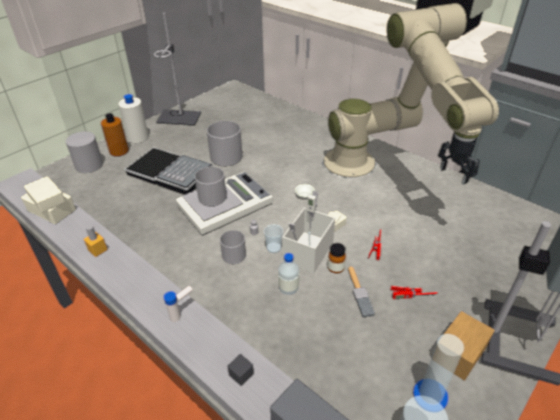

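View pics/side0.png

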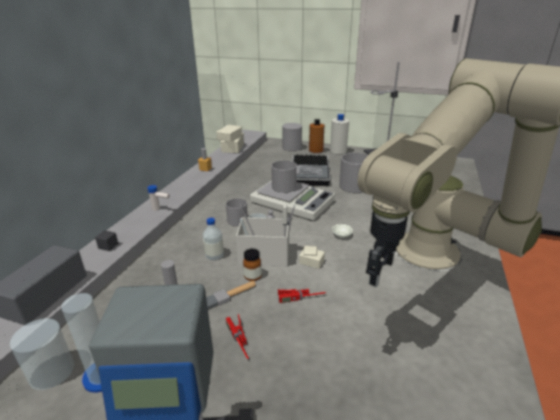

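The scene view shows the bin at about (310,240), the balance and beaker at about (222,195), and two red look-alikes lying at (377,245) and (410,293). In the side view the bin is at (265,240) and the beaker at (285,177). I'll get coarse positions from depth, plus zoomed crops.

Run:
```python
from h import *
ims=[]
for n,box in(('scene',(165,150,365,290)),('side',(210,140,370,300))):
    c=dict(np.load(n+'0.npz'));W=cloud(c)
    x0,y0,x1,y1=box
    im=cv2.resize(c['pixels'][y0:y1,x0:x1],None,fx=400/(x1-x0),fy=400/(x1-x0),interpolation=cv2.INTER_CUBIC);ims.append(im)
    pts={'scene':[(210,175),(211,168),(225,210),(265,183),(240,190),(180,205),(220,228),(305,190),(310,197),(313,205),(300,240),(335,213),(322,270),(338,250),(274,235),(288,215),(333,240)],
     'side':[(285,165),(284,180),(290,207),(265,225),(240,230),(290,230),(265,250),(289,215),(342,231),(320,212),(325,200),(252,255),(310,208)]}[n]
    for p in pts: print(n,p,np.nanmedian(W[p[1]-1:p[1]+2,p[0]-1:p[0]+2].reshape(-1,3),0).round(0))
h=max(i.shape[0] for i in ims)
cv2.imwrite('pics/crop0.png',np.hstack([cv2.copyMakeBorder(i,0,h-i.shape[0],0,0,0) for i in ims])[:,:,::-1])
```

```text
Traceback (most recent call last):
  File "h.py", line 7, in cloud
    W=P@np.array(c['rotation']).T+np.array(c['eye']); W[z==0]=np.nan
      ~^~~~~~~~~~~~~~~~~~~~~~~~~~
ValueError: matmul: Input operand 1 has a mismatch in its core dimension 0, with gufunc signature (n?,k),(k,m?)->(n?,m?) (size 4 is different from 3)
```

```bash
sed -i "s/np.array(c\['rotation'\]).T/Rq(c['rotation']).T/; 1a from scipy.spatial.transform import Rotation\ndef Rq(q): return Rotation.from_quat(np.asarray(q)[[1,2,3,0]]).as_matrix()" h.py
python3 - <<'E'
from h import *
ims=[]
for n,box in(('scene',(165,150,365,290)),('side',(210,140,370,300))):
    c=dict(np.load(n+'0.npz'));W=cloud(c)
    x0,y0,x1,y1=box
    im=cv2.resize(c['pixels'][y0:y1,x0:x1],None,fx=400/(x1-x0),fy=400/(x1-x0),interpolation=cv2.INTER_CUBIC);ims.append(im)
    pts={'scene':[(210,175),(211,168),(225,210),(265,183),(240,190),(180,205),(220,228),(305,190),(310,197),(313,205),(300,240),(335,213),(322,270),(338,250),(274,235),(288,215),(333,240)],
     'side':[(285,165),(284,180),(290,207),(265,225),(240,230),(290,230),(265,250),(289,215),(342,231),(320,212),(325,200),(252,255),(310,208)]}[n]
    for p in pts: print(n,p,np.nanmedian(W[p[1]-1:p[1]+2,p[0]-1:p[0]+2].reshape(-1,3),0).round(0))
h=max(i.shape[0] for i in ims)
cv2.imwrite('pics/crop0.png',np.hstack([cv2.copyMakeBorder(i,0,h-i.shape[0],0,0,0) for i in ims])[:,:,::-1])
E
```

```text
scene (210, 175) [ 583. -248.  131.]
scene (211, 168) [ 578. -241.  164.]
scene (225, 210) [ 630. -124.   53.]
scene (265, 183) [ 361. -171.    1.]
scene (240, 190) [ 513. -161.   61.]
scene (180, 205) [ 712. -291.   40.]
scene (220, 228) [ 676. -111.   -1.]
scene (305, 190) [296. -10.  10.]
scene (310, 197) [491. 171. 191.]
scene (313, 205) [490. 180. 158.]
scene (300, 240) [527. 159.   4.]
scene (335, 213) [367. 194.  48.]
scene (322, 270) [586. 308.   0.]
scene (338, 250) [555. 342.  95.]
scene (274, 235) [595.  94.  37.]
scene (288, 215) [450.  34.   0.]
scene (333, 240) [446. 251.   2.]
side (285, 165) [ 624. -258.  143.]
side (284, 180) [ 595. -157.  121.]
side (290, 207) [544. -80.  39.]
side (265, 225) [562. 160.  89.]
side (240, 230) [630. 229.  98.]
side (290, 230) [507.  30.  -2.]
side (265, 250) [519. 272.  64.]
side (289, 215) [476. 160. 145.]
side (342, 231) [310. -15.   6.]
side (320, 212) [ 426. -118.   15.]
side (325, 200) [ 417. -177.   44.]
side (252, 255) [537. 348.  93.]
side (310, 208) [460. -86.  44.]
```

View pics/crop0.png

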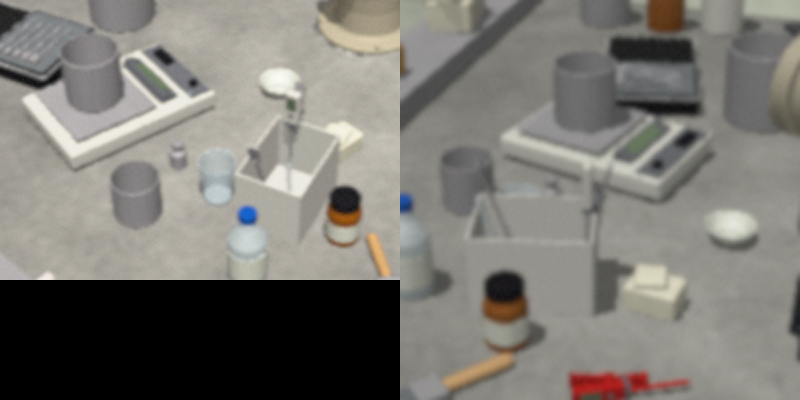

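The crops show the thermometer standing on the bin's robot-side wall (scene about (310,197), side about (289,215)). The beaker stands on the pan, and the keys are at the balance's robot-side end. Next I fit the rims and the balance.

```bash
cat >> h.py <<'E'
def circ(P):
    A=np.c_[2*P[:,0],2*P[:,1],np.ones(len(P))];s=np.linalg.lstsq(A,(P[:,:2]**2).sum(1),rcond=None)[0]
    return s[:2],np.sqrt(s[2]+s[:2]@s[:2])
E
python3 - <<'E'
from h import *
allP=[]
for n in('scene','side'):
    c=dict(np.load(n+'0.npz'));W=cloud(c).reshape(-1,3);C=c['pixels'].reshape(-1,3)
    def sel(x0,x1,y0,y1,z0,z1):
        m=(W[:,0]>x0)&(W[:,0]<x1)&(W[:,1]>y0)&(W[:,1]<y1)&(W[:,2]>z0)&(W[:,2]<z1);return W[m]
    R=sel(540,720,-320,-130,158,176); 
    m,r=circ(R); print(n,'beaker rim',len(R),m.round(1),r.round(1), R[:,2].max())
    B=sel(420,700,80,300,112,124);print('bin rim',len(B),cv2.minAreaRect(B[:,:2].astype(np.float32)))
    T=sel(420,520,120,240,128,215);print('therm',len(T),T.min(0).round(),T.max(0).round(),np.median(T,0).round(1))
    for z in range(130,210,10):
        q=T[(T[:,2]>z)&(T[:,2]<=z+10)]
        if len(q):print(z,len(q),q.mean(0).round(1),q.min(0).round(),q.max(0).round())
    H=sel(330,760,-360,-40,36,48);print('balance top',len(H),cv2.minAreaRect(H[:,:2].astype(np.float32)))
    Pn=sel(450,760,-360,-40,55,64);print('pan',len(Pn),cv2.minAreaRect(Pn[:,:2].astype(np.float32)))
E
```

```text
scene beaker rim 192 [ 618.7 -207.7] 53.1 175.55236825704617
bin rim 274 ((549.693115234375, 214.8822021484375), (178.86160278320312, 123.22201538085938), 14.443241119384766)
therm 174 [452. 155. 128.] [502. 189. 196.] [491.1 172.1 169.8]
130 16 [490.3 175.1 136.3] [464. 162. 131.] [502. 186. 139.]
140 27 [486.5 175.4 145.1] [462. 160. 140.] [498. 185. 150.]
150 20 [487.9 172.9 155.4] [462. 160. 150.] [499. 184. 160.]
160 22 [484.1 173.8 165.5] [458. 164. 161.] [498. 186. 170.]
170 34 [479.8 169.3 175.4] [453. 155. 170.] [501. 185. 180.]
180 31 [478.9 168.5 185.6] [452. 156. 181.] [498. 184. 190.]
190 21 [486.5 171.6 192. ] [463. 155. 190.] [496. 189. 196.]
balance top 1120 ((547.2061157226562, -240.0845184326172), (324.2986145019531, 355.0366516113281), 77.41458892822266)
pan 809 ((573.427001953125, -191.68893432617188), (178.09193420410156, 272.7648620605469), 77.71526336669922)
side beaker rim 114 [ 614.9 -205.3] 52.7 169.7424061980597
bin rim 246 ((583.5479736328125, 225.67893981933594), (250.5980682373047, 128.23046875), 14.166577339172363)
therm 141 [453. 154. 128.] [492. 190. 195.] [478.8 180.4 159.1]
130 21 [478.  177.4 135.6] [463. 156. 131.] [491. 187. 140.]
140 29 [474.2 175.9 144.5] [462. 159. 140.] [490. 186. 149.]
150 19 [477.6 181.6 154.7] [460. 168. 150.] [491. 190. 159.]
160 17 [477.1 181.1 165.4] [456. 167. 160.] [490. 189. 169.]
170 18 [475.3 180.4 175.4] [454. 167. 171.] [490. 189. 180.]
180 25 [474.8 175.5 186.4] [453. 154. 181.] [489. 188. 190.]
190 8 [487.1 173.5 191.4] [480. 163. 190.] [492. 186. 195.]
balance top 762 ((541.4075927734375, -241.51141357421875), (331.3450012207031, 351.10101318359375), 76.0560302734375)
pan 438 ((594.3558959960938, -194.24252319335938), (174.34799194335938, 222.62962341308594), 76.0401611328125)
```

Call:
play_rows(
  deltas=[
    [0.53,-0.52,0.11,0,0,-0.627,0.4],
    [0.53,-0.52,0.11,0,0,-0.627,0.4],
    [0.53,-0.52,0.11,0,0,-0.627,0.4],
    [0.53,-0.52,0.11,0,0,-0.627,0.4],
    [0.53,-0.52,0.11,0,0,-0.627,0.4],
    [0.53,-0.52,0.11,0,0,-0.627,0.4],
    [0.53,-0.52,0.11,0,0,-0.627,0.4],
    [0.53,-0.52,0.11,0,0,-0.627,0.4],
  ],
  squeeze=20,
)

```text
time_s: 0.77
eef_pos: [310.8, 338.2, 266.5]
ee_rot: [-0.0, 0.389, 0.921, -0.0]
force: [0.9, 0.9, 0.3]
grip_width: 0.703
```

Call:
play_rows(
  deltas=[
    [0.53,-0.52,0.11,0,0,-0.627,0.4],
    [0.53,-0.52,0.11,0,0,-0.627,0.4],
    [0.53,-0.52,0.11,0,0,-0.627,0.4],
    [0.53,-0.52,0.11,0,0,-0.627,0.4],
    [0.53,-0.52,0.11,0,0,-0.627,0.4],
    [0.53,-0.52,0.11,0,0,-0.627,0.4],
    [0.53,-0.52,0.11,0,0,-0.627,0.4],
    [0.53,-0.52,0.11,0,0,-0.627,0.4],
  ],
)

```text
time_s: 1.43
eef_pos: [480.4, 171.8, 301.7]
ee_rot: [-0.0, 0.615, 0.789, -0.0]
force: [-0.3, 0.4, -0.5]
grip_width: 0.702
```

Call:
play_rows(
  deltas=[
    [0,0,0,0,0,0,0.4],
    [0,0,0,0,0,0,0.4],
    [0,0,0,0,0,0,0.4],
  ],
)

```text
time_s: 1.68
eef_pos: [479.2, 173.3, 301.3]
ee_rot: [-0.0, 0.613, 0.79, -0.0]
force: [0.6, 0.1, -0.0]
grip_width: 0.699
```

```bash
cat >> h.py <<'E'
def wcloud():
    s=sensors.sense();c=capture('wrist');z=c['z_map'];v,u=np.mgrid[:z.shape[0],:z.shape[1]]
    dx=(u-c['cx'])/c['fx'];dy=(v-c['cy'])/c['fy'];t=np.hypot(dx,dy)+1e-9
    k=np.tan(np.minimum(t,1.5))/t
    P=np.stack([dx*k*z,dy*k*z,z],-1);P[(z==0)|(t>1.45)]=np.nan
    T=np.array(c['tool_from_camera']);P=P@T[:3,:3].T+T[:3,3]
    return P@Rq(s['ee_rot']).T+s['eef_pos'],c,s
E
python3 - <<'E'
from h import *
W,c,s=wcloud();save(c,'wrist1');np.savez('w1.npz',W=W,px=c['pixels'])
print(s['eef_pos'],s['ee_rot'],s['joints'],s['time_s'],c['tool_from_camera'],c['fx'],c['cx'],c['cy'],s['grip_width'])
E
```

```text
[479.19959962 173.3455264  301.30892863] [-4.49037594e-04  6.13375150e-01  7.89791522e-01 -2.73120680e-04] [ 1.16718943e-01  2.37785892e-01  1.41453703e+00  2.41026181e-04
  1.49029306e+00 -1.33442665e-01] 1.6833 [[-9.74490808e-04 -9.49129340e-01 -3.14884974e-01  8.01460991e+01]
 [ 9.99999351e-01 -1.11066931e-03  2.53040495e-04  4.68597141e-01]
 [-5.89901234e-04 -3.14884523e-01  9.49129806e-01 -1.42480506e+02]
 [ 0.00000000e+00  0.00000000e+00  0.00000000e+00  1.00000000e+00]] 325.19226210127806 281.81690040265175 209.202226339995 0.6986631935041286
```

View pics/wrist1.png

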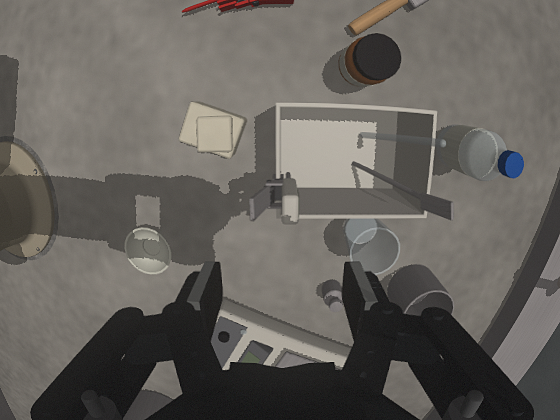

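The wrist view shows the bin rim from (277,104) to (437,112), the thermometer's white head at (290,200) and its lever tail at (258,205). Now measure their pose.

Run:
```python
from h import *
d=np.load('w1.npz');W=d['W'];C=d['px'].astype(int)
print('floor z',np.nanmedian(W[150:220,70:130,2]))
B=W[95:230,265:445].reshape(-1,3);m=(B[:,2]>112)&(B[:,2]<126);R=B[m]
print('bin',len(R),cv2.minAreaRect(R[:,:2].astype(np.float32)))
# near wall edge
near=W[105:165,270:285].reshape(-1,3);near=near[(near[:,2]>114)&(near[:,2]<126)]
v=np.linalg.svd(near[:,:2]-near[:,:2].mean(0))[2][0];print('near wall',len(near),near.mean(0),np.degrees(np.arctan2(-v[0],v[1])))
T=W[170:230,245:302].reshape(-1,3)
a=np.radians(14);ex=np.array([np.cos(a),np.sin(a)]);ey=np.array([-ex[1],ex[0]])
for z in range(120,205,6):
    q=T[(T[:,2]>z)&(T[:,2]<=z+6)]
    if len(q)>3:
        x=q[:,:2]@ex;y=q[:,:2]@ey
        print(z,len(q),'x',np.percentile(x,[1,10,50,90,99]).round(0),'y',np.percentile(y,[1,50,99]).round(0))
top=T[T[:,2]>183];print(cv2.minAreaRect(top[:,:2].astype(np.float32)),len(top))
print('tcp in frame',np.array([479.2,173.3])@ex,np.array([479.2,173.3])@ey)
for r in range(170,232,3):print(' '.join('%4.0f'%z for z in W[r,242:306:3,2]))
```

```text
floor z -0.3404280396417505
bin 2341 ((549.0799560546875, 214.5101318359375), (175.34617614746094, 120.67156219482422), 14.317231178283691)
near wall 248 [462.82546594 222.68181707 119.78739264] 13.310703669754766
120 48 x [500. 501. 503. 507. 527.] y [15. 59. 67.]
126 131 x [499. 500. 503. 507. 517.] y [37. 46. 61.]
132 39 x [494. 499. 507. 517. 520.] y [37. 60. 61.]
138 73 x [492. 496. 502. 514. 519.] y [37. 60. 62.]
144 211 x [493. 495. 498. 507. 519.] y [36. 51. 61.]
150 77 x [492. 493. 494. 517. 520.] y [37. 55. 61.]
156 77 x [489. 491. 493. 516. 520.] y [39. 56. 61.]
162 70 x [488. 490. 491. 517. 520.] y [39. 54. 61.]
168 85 x [486. 488. 489. 516. 520.] y [38. 55. 61.]
174 94 x [485. 487. 488. 517. 521.] y [38. 56. 61.]
180 102 x [483. 485. 486. 519. 521.] y [38. 54. 61.]
186 505 x [480. 482. 511. 519. 521.] y [36. 49. 61.]
192 136 x [508. 510. 514. 517. 519.] y [37. 48. 59.]
((474.08502197265625, 167.48056030273438), (40.91376876831055, 25.22955322265625), 15.847884178161621) 692
tcp in frame 506.8907765388799 52.223276992269426
  -1    0   -2    0    1    1   -1    0    3   -
[... 1561 characters left out ...]
  191  192  192  192  192  110  110  110
  -1    1   -0  189  190  181    0   -1    1   -0    1    0  120  120  194  191  192  192  192  120  120  120
  -1    2    1  191  188   -1    1    1   -2    1    0    2  119  119  191  192  192  191  191  119  120  120
   1   -0    0    1    1    0   -1   -0    1  nan   -1   -2   -0    0  192  192  192  193  192    1    1    1
  -0    1   -1    1    1   -0    1   -1   -0   -1   -1   -1    0   -0  191  191  191  192    1    0   -0    1
  -1   -1   -0    1    0   -0    0   -0    0    1   -0   -0    0   -1   -1    0   -0   -1   -2   -1   -1    1
   0    0   -0   -0    1    1   -1   -1    1    1    0    1    0   -0    0   -0   -1   -0   -0    1    0    1
```

Call:
play_rows(
  deltas=[
    [0,-0.09,-0.2,0,0,0,0.75],
    [0,0,-0.57,0,0,0,0.75],
    [0,0,-0.57,0,0,0,0.75],
    [0,0,-0.57,0,0,0,0.75],
    [0,0,-0.57,0,0,0,0.75],
    [0,0,-0.57,0,0,0,0.75],
    [0,0,-0.6,0,0,0,0.75],
    [0,0,0,0,0,0,0.75],
  ],
)

```text
time_s: 2.4
eef_pos: [476.8, 169.6, 151.4]
ee_rot: [-0.003, 0.613, 0.79, -0.003]
force: [-0.4, 0.3, -0.6]
grip_width: 0.874
```

Call:
play_rows(
  deltas=[
    [0,0,0,0,0,0,0.2],
    [0,0,0,0,0,0,-0.1],
    [0,0,0,0,0,0,-0.3],
    [0,0,0,0,0,0,-0.5],
    [0,0,0,0,0,0,-0.7],
    [0,0,0,0,0,0,-1],
    [0,0,0,0,0,0,-1],
    [0,0,0,0,0,0,-1],
  ],
  squeeze=20,
)

```text
time_s: 3.07
eef_pos: [481.0, 169.7, 157.9]
ee_rot: [0.002, 0.614, 0.79, 0.002]
force: [1.1, 1.8, 7.4]
grip_width: 0.326
```

Run:
```python
from h import *
W,c,s=wcloud();save(c,'wrist2')
print(s['eef_pos'],s['grip_width']*85,s['force'],s['wrist_torque'])
```

```text
[480.96111322 169.71115268 157.90880638] 27.68131720362792 [1.10146649 1.79363386 7.4036408 ] [ 0.08509256 -0.06346981 -0.0340767 ]
```

View pics/wrist2.png

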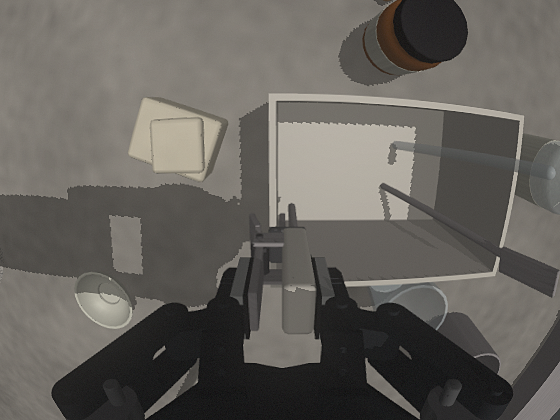

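The clip is at its stop (27.7 mm wide) between the pads. Lift.

Call:
play_rows(
  deltas=[
    [0,0,0.2,0,0,0,-1],
    [0,0,0.3,0,0,0,-1],
    [0,0,0.4,0,0,0,-1],
    [0,0,0.5,0,0,0,-1],
    [0,0,0.6,0,0,0,-1],
    [0,0,0.6,0,0,0,-1],
    [0,0,0.6,0,0,0,-1],
    [0,0,0.6,0,0,0,-1],
  ],
  squeeze=22,
)

```text
time_s: 3.78
eef_pos: [479.3, 169.5, 310.0]
ee_rot: [0.0, 0.614, 0.79, 0.0]
force: [1.7, 1.2, -1.0]
grip_width: 0.326
```

Call:
play_rows(
  deltas=[
    [0,0,0.3,0,0,0,-1],
    [0,0,0,0,0,0,-1],
    [0,0,0,0,0,0,-1],
  ],
)

```text
time_s: 4.03
eef_pos: [479.5, 169.5, 320.1]
ee_rot: [0.0, 0.614, 0.79, 0.0]
force: [-0.2, 1.0, -1.4]
grip_width: 0.324
```

Run:
```python
from h import *
W,c,s=wcloud();np.savez('w3.npz',W=W,px=c['pixels'])
a=capture('side');np.savez('side3.npz',**a)
im=cv2.resize(a['pixels'][100:300,200:400],(600,600),interpolation=cv2.INTER_CUBIC)
cv2.imwrite('pics/c3.png',np.hstack([im,cv2.resize(c['pixels'][200:420,220:340],(200,367)).copy() if 0 else np.zeros((600,0,3),np.uint8)])[:,:,::-1]);
print(s['eef_pos'],s['ee_rot'],s['joints'],s['grip_width']*85,s['force'])
W=cloud(a);m=(W[...,0]>430)&(W[...,0]<530)&(W[...,1]>120)&(W[...,1]<220)&(W[...,2]>185)&(W[...,2]<300)
T=W[m]
for z in range(180,300,8):
    q=T[(T[:,2]>z)&(T[:,2]<=z+8)]
    if len(q):print(z,len(q),np.median(q,0).round(1),q.min(0).round(),q.max(0).round())
```

```text
[479.5451332  169.48932475 320.08683453] [3.86776071e-04 6.13603827e-01 7.89613868e-01 3.65549068e-04] [ 1.09040151e-01  2.27660020e-01  1.37965880e+00 -1.32779064e-05
  1.53320954e+00 -1.40522308e-01] 27.532620177023354 [-0.15482772  0.97401174 -1.36634736]
196 1 [485.7 173.6 203.7] [486. 174. 204.] [486. 174. 204.]
204 1 [485.6 173.9 207.7] [486. 174. 208.] [486. 174. 208.]
212 3 [484.5 176.8 217. ] [484. 175. 214.] [485. 177. 220.]
220 1 [485.3 174.6 223.3] [485. 175. 223.] [485. 175. 223.]
228 3 [484.4 177.  232.2] [484. 171. 229.] [487. 178. 232.]
236 2 [484.1 177.9 242. ] [484. 178. 240.] [484. 178. 244.]
244 2 [485.5 173.7 247.2] [485. 173. 245.] [486. 174. 249.]
252 11 [476.8 176.3 257.1] [457. 158. 253.] [486. 180. 260.]
260 10 [460.8 174.5 265.3] [456. 166. 260.] [485. 181. 268.]
268 11 [477.2 175.  271.8] [461. 161. 269.] [485. 183. 275.]
276 14 [471.9 177.8 281.7] [458. 163. 276.] [488. 187. 284.]
284 17 [476.5 182.2 287.7] [461. 170. 285.] [489. 185. 291.]
292 21 [473.2 181.6 295.5] [461. 166. 292.] [489. 187. 300.]
```

View pics/c3.png

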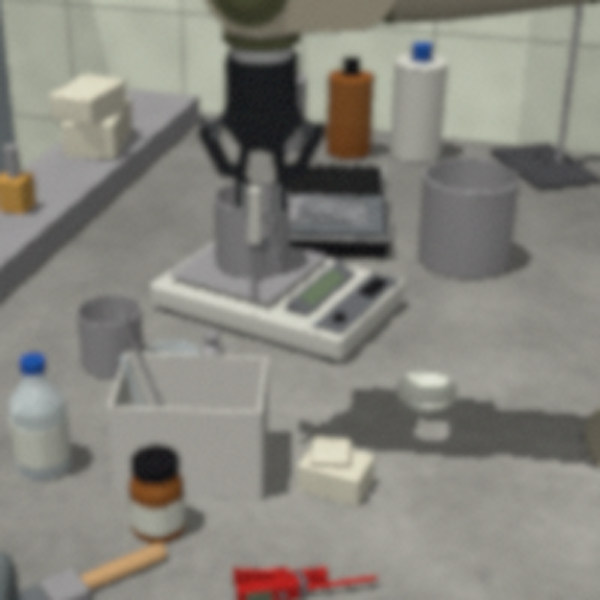

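The thermometer is held upright, with the stem clear of the bin. I'm carrying it to hover over the beaker rim's near side.

Call:
play_rows(
  deltas=[
    [0.1,-0.35,0,0,0,-0.349,-1],
    [0.16,-0.65,0,0,0,-0.349,-1],
    [0.16,-0.65,0,0,0,-0.349,-1],
    [0.16,-0.65,0,0,0,-0.349,-1],
    [0.16,-0.65,0,0,0,-0.349,-1],
    [0.16,-0.65,0,0,0,-0.349,-1],
    [0.16,-0.65,0,0,0,-0.349,-1],
    [0.16,-0.65,0,0,0,-0.349,-1],
  ],
)

```text
time_s: 4.8
eef_pos: [528.2, -27.8, 318.6]
ee_rot: [-0.001, 0.723, 0.691, -0.001]
force: [0.6, 0.4, -1.0]
grip_width: 0.321
```

Call:
play_rows(
  deltas=[
    [0.16,-0.65,0,0,0,-0.349,-1],
    [0.16,-0.65,0,0,0,-0.349,-1],
    [0.16,-0.65,0,0,0,-0.349,-1],
    [0.16,-0.65,0,0,0,-0.349,-1],
    [0.16,-0.65,0,0,0,-0.349,-1],
    [0.16,-0.65,0,0,0,-0.349,-1],
    [0.2,-0.65,0,0,0,0,-1],
    [0.18,-0.27,0,0,0,0,-1],
  ],
)

```text
time_s: 5.47
eef_pos: [581.8, -222.3, 317.8]
ee_rot: [-0.001, 0.794, 0.608, -0.001]
force: [-0.3, 0.2, -1.5]
grip_width: 0.32
```

Call:
play_rows(
  deltas=[
    [0,0,0,0,0,0,-1],
    [0,0,0,0,0,0,-1],
    [0,0,0,0,0,0,-1],
  ],
)

```text
time_s: 5.72
eef_pos: [581.8, -218.4, 319.2]
ee_rot: [-0.001, 0.793, 0.609, -0.0]
force: [-0.0, -0.1, -1.3]
grip_width: 0.321
```

Run:
```python
from h import *
W,c,s=wcloud();np.savez('w4.npz',W=W,px=c['pixels'],p=s['eef_pos'],q=s['ee_rot']);save(c,'wrist4')
print(s['time_s'],s['eef_pos'],s['ee_rot'],s['joints'],s['grip_width']*85,s['force'])
def sel(x0,x1,y0,y1,z0,z1,W=W):
    V=W.reshape(-1,3);m=(V[:,0]>x0)&(V[:,0]<x1)&(V[:,1]>y0)&(V[:,1]<y1)&(V[:,2]>z0)&(V[:,2]<z1);return V[m]
R=sel(545,700,-290,-130,164,176)
m,r=circ(R);d=np.abs(np.hypot(*(R[:,:2]-m).T)-53.5);R2=R[d<4]
print('rim',len(R),m,r,len(R2),circ(R2),np.median(R2[:,2]))
K=sel(400,520,-240,-60,49,58);print('keys',len(K),K.mean(0))
# points in tool frame
P=(W.reshape(-1,3)-s['eef_pos'])@Rq(s['ee_rot'])
T=P[(np.abs(P[:,1])<25)&(np.abs(P[:,0])<25)&(P[:,2]<80)&(P[:,2]>-60)]
for z in range(-48,40,4):
    q=T[(T[:,2]>z)&(T[:,2]<=z+4)]
    if len(q)>3:print(z,len(q),'x',np.percentile(q[:,0],[2,50,98]).round(1),'y',np.percentile(q[:,1],[2,25,50,75,98]).round(1))
```

```text
5.7167 [ 581.81040055 -218.39183123  319.23612461] [-5.93717171e-04  7.93261665e-01  6.08880581e-01 -1.27154892e-04] [-5.47424630e-01  5.02853995e-01  9.98520259e-01  1.91239814e-04
  1.64141768e+00 -2.85912538e-01] 27.248895604412166 [-0.02635908 -0.08287678 -1.33314143]
rim 1304 [ 616.50438243 -208.49150055] 53.05224061808625 1304 (array([ 616.50438243, -208.49150055]), np.float64(53.05224061808625)) 169.5101194275598
keys 2058 [ 474.89648178 -179.40275888   54.23478453]
-48 489 x [-6.3 11.7 13.5] y [-24.3 -19.4 -14.5  20.   24.4]
-44 279 x [-6.1 11.3 13.3] y [-24.6 -17.9 -14.5  17.6  24.2]
-40 669 x [-10.6   5.3  11.3] y [-19.3 -14.3 -12.7  15.8  21.1]
-36 2120 x [-11.    2.6  12. ] y [-16.6   1.7   6.   10.5  18.2]
-32 602 x [-7.2 10.4 13.1] y [-23.8 -11.4   4.1  14.2  24.2]
-28 477 x [-4.6 10.6 12.9] y [-24.2 -13.8   3.3  13.4  24. ]
-24 428 x [ 1.8 10.5 13. ] y [-24.1 -14.2   3.4  12.5  24.2]
-20 401 x [-3.8 10.3 13.2] y [-23.9 -13.4   3.5  13.4  24. ]
-16 384 x [ 1.2 10.4 13.2] y [-24.  -13.6   4.1  14.2  24.2]
-12 364 x [-2.3 10.5 13.1] y [-23.8 -13.1   2.7  13.4  24.2]
-8 280 x [-6.1 10.7 13.3] y [-22.2 -11.8   4.4  12.3  21.9]
-4 172 x [-3.6 12.1 13.4] y [-16.6  -9.    4.5  10.1  18.4]
0 116 x [ 5.7 12.2 13.3] y [-12.3  -9.5   4.3   9.7  14.1]
4 137 x [-7.4 12.1 12.9] y [-12.3  -9.    3.4   8.5  13.9]
8 389 x [-12.   11.2  12.9] y [-13.7  -8.8  -4.7   0.4  12.7]
12 416 x [-11.3   6.8  13.6] y [-15.6  -8.7  -7.   -1.3  12.5]
16 192 x [-11.3  12.   13.5] y [-14.4  -5.9  -1.7   4.7  13.4]
20 163 x [-11.3  12.1  12.8] y [-13.2  -4.8  -0.7   5.9  13.6]
24 66 x [10.2 12.4 13. ] y [ 1.1  4.3  7.6 11.  14.2]
28 278 x [-10.2  -3.   12.7] y [-16.2  -5.   -3.1  -0.8   8.6]
32 80 x [-7.1 10.4 11.1] y [-17.4  -6.2  -2.    3.4  13.5]
36 44 x [-0.8  6.7  9.9] y [-18.4 -18.  -15.6 -14.2   3.7]
```

View pics/wrist4.png

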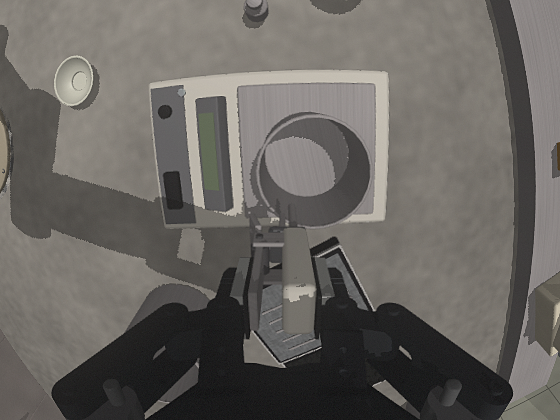

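The picture shows the thermometer held at the bottom center, with the rim ellipse around (313,168), the tare key at (173,190) and the power key at (165,112). I overshot the hover point, so I'm shifting to aim the middle of the jaw gap at the wall, then lowering partway.

Call:
play_rows(
  deltas=[
    [-0.13,0.28,0,0,0,0,-1],
    [-0.125,0.275,0,0,0,0,-1],
    [0,0,0,0,0,0,-1],
    [0,0,0,0,0,0,-1],
    [0,0,-0.4,0,0,0,-1],
    [0,0,-0.5,0,0,0,-1],
    [0,0,-0.4,0,0,0,-1],
    [0,0,-0.3,0,0,0,-1],
  ],
)

```text
time_s: 6.43
eef_pos: [571.6, -197.3, 254.1]
ee_rot: [-0.001, 0.793, 0.609, -0.0]
force: [0.4, 0.3, -0.8]
grip_width: 0.321
```

Call:
play_rows(
  deltas=[
    [0,0,0,0,0,0,-1],
    [0,0,0,0,0,0,-1],
  ],
)

```text
time_s: 6.6
eef_pos: [571.9, -197.4, 255.7]
ee_rot: [-0.0, 0.794, 0.609, -0.0]
force: [-0.4, -0.3, -1.0]
grip_width: 0.325
```

```bash
cat > m.py <<'E'
from h import *
import sys
W,c,s=wcloud();save(c,sys.argv[1])
print(s['time_s'],s['eef_pos'],s['ee_rot'],s['force'],s['grip_width']*85)
V=W.reshape(-1,3);R=V[(abs(V[:,0]-616)<70)&(abs(V[:,1]+208)<70)&(V[:,2]>164)&(V[:,2]<176)]
r=np.hypot(R[:,0]-616.5,R[:,1]+208.3);R=R[(r>47)&(r<60)]
m,r=circ(R);print('rim',len(R),m,r,np.median(R[:,2]))
t=(np.r_[m,170]-s['eef_pos'])@Rq(s['ee_rot']);print('centre in tool',t)
P=(V-s['eef_pos'])@Rq(s['ee_rot'])
H=P[(abs(P[:,0])<16)&(P[:,1]>-2)&(P[:,1]<15)&(P[:,2]<-30)&(P[:,2]>-45)];print('head',np.median(H,0),np.percentile(H,[3,97],0))
rp=(R-s['eef_pos'])@Rq(s['ee_rot']);n=rp[(abs(rp[:,0])<25)&(rp[:,1]<20)];print('near rim pts',len(n),n[:8].round(1).tolist())
E
python3 m.py wrist5
```

```text
6.6 [ 571.87658534 -197.37612771  255.69717868] [-2.44060764e-04  7.93511763e-01  6.08554846e-01 -1.46241538e-04] [-0.41091491 -0.33577397 -1.00346042] 27.656162176527047
rim 1734 [ 616.27305921 -208.21432885] 52.99737258362502 169.34086811011133
centre in tool [ 1.03997721 45.73673462 85.67140411]
head [  2.40007647   8.04656011 -33.49345959] [[-10.74256436   1.29757287 -36.91336323]
 [ 12.51289783  14.67852751 -30.99629327]]
near rim pts 202 [[24.9, -2.6, 88.1], [23.7, -3.4, 90.0], [24.6, -2.6, 86.6], [24.8, -1.9, 85.7], [24.9, -1.2, 85.2], [24.9, -0.4, 85.0], [23.5, -3.4, 87.8], [23.8, -2.6, 86.6]]
```

View pics/wrist5.png

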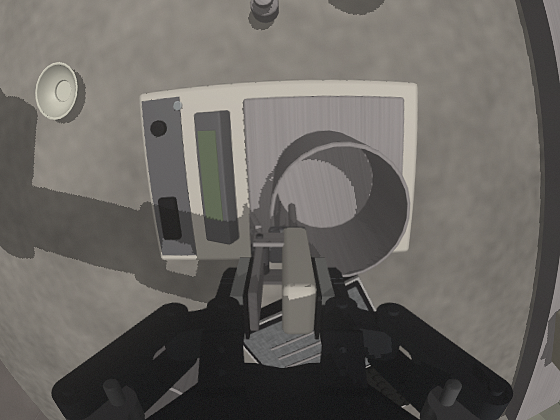

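The stem is inside the mouth. The wall sits at about -4.3 mm in the clip's x, inside the gap of -8 to 2. A 1.2 mm correction, then down.

Call:
play_rows(
  deltas=[
    [-0.03,0.01,-0.1,0,0,0,-1],
    [0,0,-0.2,0,0,0,-1],
    [0,0,-0.2,0,0,0,-1],
    [0,0,-0.2,0,0,0,-1],
    [0,0,-0.2,0,0,0,-1],
    [0,0,-0.1,0,0,0,-1],
    [0,0,0,0,0,0,-1],
    [0,0,0,0,0,0,-1],
  ],
)

```text
time_s: 7.32
eef_pos: [570.7, -196.7, 215.6]
ee_rot: [-0.0, 0.793, 0.609, -0.0]
force: [-0.9, 0.4, -0.7]
grip_width: 0.319
```

Call:
play_rows(
  deltas=[
    [0,0,-0.07,0,0,0,-1],
    [0,0,0,0,0,0,-1],
    [0,0,0,0,0,0,-1],
  ],
)

```text
time_s: 7.57
eef_pos: [570.7, -196.7, 213.0]
ee_rot: [0.0, 0.793, 0.609, 0.0]
force: [0.0, -0.6, -1.5]
grip_width: 0.316
```

```bash
python3 m.py wrist6
```

```text
7.5667 [ 570.67687756 -196.72802403  213.00878273] [7.60538681e-05 7.93467781e-01 6.08612252e-01 3.98630259e-05] [ 0.00571218 -0.59210708 -1.45278942] 26.8703387505673
rim 2364 [ 616.38420741 -208.07175953] 52.868370910805204 169.32849399016416
centre in tool [ 0.8916871  47.07825525 43.01672356]
head [  2.39734931   8.04593394 -33.49382838] [[-10.74077108   1.29891913 -36.82918344]
 [ 12.53325636  14.67034737 -30.84676854]]
near rim pts 228 [[25.0, -1.5, 46.6], [23.7, -2.1, 48.6], [24.9, -1.4, 44.5], [23.6, -2.1, 47.0], [24.3, -1.4, 44.6], [24.6, -0.8, 43.6], [24.7, -0.2, 43.2], [24.5, 0.4, 43.9]]
```

No contact forces, and the beaker hasn't moved. Continue down gently until the seat bears.

Call:
play_rows(
  deltas=[
    [0,0,-0.08,0,0,0,-1],
    [0,0,0,0,0,0,-1],
    [0,0,0,0,0,0,-1],
  ],
)

```text
time_s: 7.87
eef_pos: [570.6, -196.7, 209.5]
ee_rot: [-0.0, 0.793, 0.609, -0.0]
force: [0.2, 0.1, -0.9]
grip_width: 0.323
```

Call:
play_rows(
  deltas=[
    [0,0,-0.05,0,0,0,-1],
    [0,0,0,0,0,0,-1],
    [0,0,0,0,0,0,-1],
  ],
)

```text
time_s: 8.12
eef_pos: [570.8, -196.8, 208.0]
ee_rot: [0.0, 0.793, 0.609, 0.0]
force: [0.2, 0.2, 1.1]
grip_width: 0.317
```

Call:
play_rows(
  deltas=[
    [0,0,-0.05,0,0,0,-1],
    [0,0,0,0,0,0,-1],
    [0,0,0,0,0,0,-1],
  ],
)

```text
time_s: 8.37
eef_pos: [570.9, -196.9, 207.8]
ee_rot: [0.001, 0.793, 0.609, 0.0]
force: [-3.0, 1.2, 13.3]
grip_width: 0.324
```

The seat is on the rim (contact at z 208, 13 N). Release slowly while still bearing down.

Call:
play_rows(
  deltas=[
    [0,0,0,0,0,0,-0.3],
    [0,0,0,0,0,0,-0.2],
    [0,0,0,0,0,0,-0.1],
    [0,0,0,0,0,0,0.1],
    [0,0,0,0,0,0,0.3],
    [0,0,0,0,0,0,0.5],
    [0,0,0,0,0,0,0.6],
    [0,0,0,0,0,0,0.6],
  ],
)

```text
time_s: 9.03
eef_pos: [570.7, -196.7, 205.6]
ee_rot: [-0.0, 0.793, 0.609, 0.0]
force: [-0.1, 0.6, 0.7]
grip_width: 0.801
```

```bash
python3 m.py wrist7
```

```text
9.0333 [ 570.68481363 -196.72739148  205.59848566] [-2.41557508e-05  7.93474779e-01  6.08603134e-01  5.95793523e-06] [-0.08870404  0.60914996  0.67700453] 68.04385953703027
rim 2615 [ 616.13325304 -208.05149664] 52.99512736472 169.32088351504206
centre in tool [ 0.8419792  46.83148913 35.59706281]
head [  3.65465531   5.95414676 -35.63023347] [[-10.41669406  -0.35657209 -36.86005545]
 [ 13.15189191  12.34664612 -31.51704397]]
near rim pts 297 [[25.0, -1.4, 40.3], [23.8, -2.0, 40.3], [24.9, -0.8, 36.6], [23.8, -2.0, 38.2], [24.3, -1.4, 36.5], [24.5, -0.8, 35.9], [24.4, -0.2, 36.3], [24.3, 0.4, 36.6]]
```

View pics/wrist7.png

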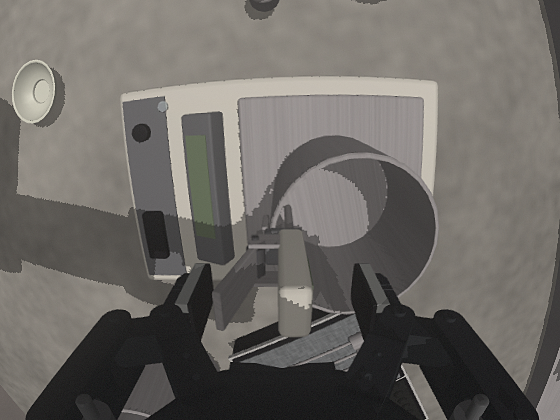

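The thermometer stands clipped on the rim at about (293,240), free of the fingers, with its top at z about 241.5 (expected 242). Back off upward, and measure the keys from the earlier hover picture.

Call:
play_rows(
  deltas=[
    [0,0,0.2,0,0,0,0.6],
    [0,0,0.5,0,0,0,0.6],
    [0,0,0.6,0,0,0,0.6],
    [0,0,0.6,0,0,0,0.6],
    [0,0,0.6,0,0,0,0.6],
    [0,0,0.3,0,0,0,0.6],
    [0,0,0,0,0,0,0.6],
  ],
)

```text
time_s: 9.67
eef_pos: [571.2, -197.0, 321.4]
ee_rot: [0.003, 0.793, 0.609, 0.001]
force: [0.3, -0.2, 0.2]
grip_width: 0.801
```

```bash
cat > k.py <<'E'
from h import *
import sys
def keys(W,px):
    V=W.reshape(-1,3);g=px.reshape(-1,3).max(1)
    m=(g<45)&(V[:,2]>48)&(V[:,2]<62)&(V[:,0]>380)&(V[:,0]<560)&(V[:,1]>-270)&(V[:,1]<-30)
    n,l,st,ce=cv2.connectedComponentsWithStats(m.reshape(px.shape[:2]).astype(np.uint8))
    for i in range(1,n):
        if st[i,4]>40:
            q=W[l==i];print(st[i],ce[i].round(),np.median(q,0).round(1),cv2.minAreaRect(q[:,:2].astype(np.float32)))
    b=V[(V[:,2]>40)&(V[:,2]<50)&(V[:,0]>380)&(V[:,0]<780)&(V[:,1]>-360)&(V[:,1]<-30)]
    print('housing',cv2.minAreaRect(b[:,:2].astype(np.float32)))
if len(sys.argv)>1:
    W,c,s=wcloud();save(c,sys.argv[1]);print(s['eef_pos'],s['time_s']);keys(W,c['pixels'])
    V=W.reshape(-1,3);R=V[(abs(V[:,0]-616)<70)&(abs(V[:,1]+208)<70)&(V[:,2]>164)&(V[:,2]<176)]
    T=V[(abs(V[:,0]-575)<40)&(abs(V[:,1]+196)<40)&(V[:,2]>178)&(V[:,2]<260)];H=T[T[:,2]>232]
    print('rim',circ(R),'head top',np.median(H,0),cv2.minAreaRect(H[:,:2].astype(np.float32)))
else:
    d=np.load('w4.npz');keys(d['W'],d['px'])
E
python3 k.py; python3 k.py wrist8
```

```text
[164 172  19  37 371] [173. 193.] [ 432.1 -213.3   54.8] ((432.25128173828125, -206.79791259765625), (50.76078414916992, 21.699260711669922), 78.14488220214844)
housing ((566.7156982421875, -217.36044311523438), (259.00836181640625, 319.71875), 76.93836212158203)
[ 571.22692705 -197.00205807  321.41289653] 9.6667
[174 184  20  37 481] [184. 203.] [ 432.8 -209.3   54.9] ((432.1582946777344, -207.34567260742188), (51.986968994140625, 21.554065704345703), 77.30770111083984)
housing ((566.2102661132812, -219.97552490234375), (264.6339111328125, 319.58135986328125), 77.1597671508789)
rim (array([ 616.28793356, -208.10171371]), np.float64(53.03505782160269)) head top [ 574.8072469  -194.35675232  240.92074141] ((564.05078125, -195.03421020507812), (26.318511962890625, 40.71577453613281), 75.09929656982422)
```

The tare key is at (432.2, -207.2, 55), its measured 52 × 21.6 mm matching the text. Shut the fingers and go above it.

Call:
play_rows(
  deltas=[
    [-0.585,-0.042,0,0,0,0,-1],
    [-0.585,-0.042,0,0,0,0,-1],
    [-0.585,-0.042,0,0,0,0,-1],
    [-0.585,-0.042,0,0,0,0,-1],
    [-0.585,-0.042,0,0,0,0,-1],
    [-0.585,-0.042,0,0,0,0,-1],
    [0,0,-0.3,0,0,0,-1],
    [0,0,-0.6,0,0,0,-1],
  ],
)

```text
time_s: 10.38
eef_pos: [429.8, -207.3, 282.6]
ee_rot: [0.002, 0.794, 0.608, 0.0]
force: [0.6, 0.0, 0.9]
grip_width: 0.0
```

Call:
play_rows(
  deltas=[
    [0,0,-0.6,0,0,0,-1],
    [0,0,-0.6,0,0,0,-1],
    [0,0,-0.6,0,0,0,-1],
    [0,0,-0.6,0,0,0,-1],
    [0,0,-0.6,0,0,0,-1],
    [0,0,-0.6,0,0,0,-1],
    [0,0,-0.6,0,0,0,-1],
    [0,0,-0.6,0,0,0,-1],
  ],
)

```text
time_s: 11.05
eef_pos: [429.4, -206.1, 87.7]
ee_rot: [-0.001, 0.793, 0.609, -0.0]
force: [0.4, -0.8, -0.5]
grip_width: -0.003
```

Call:
play_rows(
  deltas=[
    [0,0,-0.2,0,0,0,-1],
    [0,0,0,0,0,0,-1],
    [0,0,0,0,0,0,-1],
  ],
)

```text
time_s: 11.3
eef_pos: [430.3, -206.8, 82.0]
ee_rot: [-0.0, 0.793, 0.609, -0.0]
force: [0.5, -0.1, 0.1]
grip_width: -0.006
```

```bash
python3 k.py wrist9
```

```text
[ 430.25277763 -206.79646858   81.99706565] 11.3
[258  51  32  24  88] [271.  68.] [ 450.9 -110.5   54.5] ((452.305419921875, -107.5697250366211), (8.294015884399414, 16.566761016845703), 49.289398193359375)
[ 262  204   40   63 1661] [281. 233.] [ 433.4 -198.    55.1] ((433.0539245605469, -200.57928466796875), (37.711490631103516, 21.51271629333496), 77.32555389404297)
housing ((539.3650512695312, -215.0814971923828), (265.16534423828125, 265.493408203125), 77.19540405273438)
rim (array([0., 0.]), np.float64(0.0)) head top [nan nan nan] ((0.0, 0.0), (0.0, 0.0), 0.0)
  return _methods._mean(a, axis=axis, dtype=dtype,
  ret = um.true_divide(
```

View pics/wrist9.png

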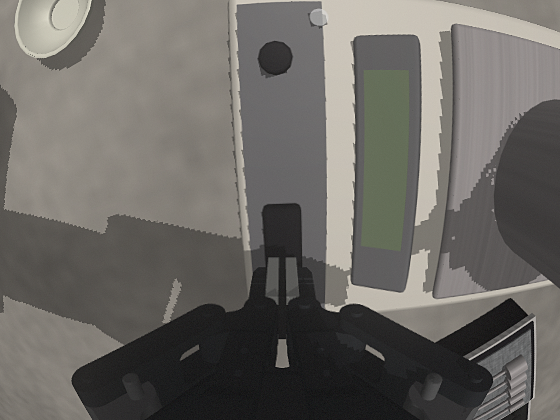

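The shut fingers stand over the tare key at (281,230). The power key at (275,57) is far off. Press in small steps.

Call:
play_rows(
  deltas=[
    [0,0,-0.3,0,0,0,-1],
    [0,0,-0.25,0,0,0,-1],
    [0,0,-0.1,0,0,0,-1],
    [0,0,0,0,0,0,-1],
    [0,0,0,0,0,0,-1],
  ],
)

```text
time_s: 11.77
eef_pos: [430.4, -206.9, 56.0]
ee_rot: [0.0, 0.793, 0.609, 0.0]
force: [1.0, 1.6, 0.5]
grip_width: 0.002
```

Call:
play_rows(
  deltas=[
    [0,0,-0.1,0,0,0,-1],
    [0,0,0,0,0,0,-1],
    [0,0,0,0,0,0,-1],
  ],
)

```text
time_s: 12.02
eef_pos: [430.6, -207.1, 52.1]
ee_rot: [0.001, 0.793, 0.609, 0.0]
force: [0.2, -0.2, 4.3]
grip_width: 0.005
```

Call:
play_rows(
  deltas=[
    [0,0,-0.06,0,0,0,-1],
    [0,0,-0.02,0,0,0,-1],
    [0,0,0,0,0,0,-1],
    [0,0,0,0,0,0,-1],
    [0,0,0,0,0,0,-1],
  ],
)

```text
time_s: 12.43
eef_pos: [430.8, -207.2, 50.3]
ee_rot: [0.001, 0.793, 0.609, 0.0]
force: [-4.7, 4.4, 24.6]
grip_width: 0.005
```

It's bottomed out (50.3 mm, the force jumps to 25 N). Release and withdraw upward.

Call:
play_rows(
  deltas=[
    [0,0,0.2,0,0,0,-1],
    [0,0,0.4,0,0,0,-1],
    [0,0,0.6,0,0,0,-1],
    [0,0,0.6,0,0,0,-1],
    [0,0,0.6,0,0,0,-1],
    [0,0,0.6,0,0,0,-1],
    [0,0,0.6,0,0,0,-1],
    [0,0,0.6,0,0,0,-1],
  ],
)

```text
time_s: 13.1
eef_pos: [429.9, -206.6, 217.4]
ee_rot: [-0.0, 0.793, 0.609, -0.0]
force: [0.7, -0.1, 0.2]
grip_width: 0.001
```

Call:
play_rows(
  deltas=[
    [-0.2,0.2,0.6,0,0,0,-1],
    [-0.2,0.5,0.5,0,0,0,-1],
    [-0.2,0.5,0,0,0,0,-1],
    [0,0.5,0,0,0,0,-1],
    [0,0,0,0,0,0,-1],
    [0,0,0,0,0,0,-1],
  ],
)

```text
time_s: 13.6
eef_pos: [406.2, -138.4, 260.4]
ee_rot: [0.0, 0.793, 0.609, -0.0]
force: [-0.7, -0.7, -0.4]
grip_width: -0.003
```

```bash
python3 k.py wrist10
python3 - <<'E'
from h import *
a=capture('scene');b=capture('side')
f=lambda c,x,y:cv2.resize(c['pixels'][y:y+150,x:x+100],(400,600),interpolation=cv2.INTER_CUBIC)
cv2.imwrite('pics/end.png',np.hstack([f(a,170,110),f(b,240,80)])[:,:,::-1])
for c in(a,b):
    V=cloud(c).reshape(-1,3);s=lambda x,y,z0,z1,r:V[(np.hypot(V[:,0]-x,V[:,1]-y)<r)&(V[:,2]>z0)&(V[:,2]<z1)]
    print(circ(s(616,-208,160,176,65)),'head',s(575,-196,178,260,40)[:,2].max(),'jar',s(555,345,80,105,60).mean(0).round())
E
```

```text
[ 406.17970738 -138.38080408  260.43535088] 13.6
[308 207  19  43 333] [316. 231.] [ 427.7 -211.9   54.8] ((431.101318359375, -206.91754150390625), (50.95006561279297, 21.25935173034668), 76.90343475341797)
housing ((565.5491943359375, -220.4449005126953), (264.8835144042969, 320.0801086425781), 77.12319946289062)
rim (array([ 614.11787943, -208.38401973]), np.float64(53.80734259712821)) head top [ 570.63345032 -193.24990168  239.743669  ] ((562.9720458984375, -194.05699157714844), (26.305185317993164, 41.3765754699707), 75.35031127929688)
(array([ 618.60233862, -207.45670823]), np.float64(53.03299663861302)) head 245.6451030133286 jar [551. 336.  93.]
(array([ 614.32690906, -204.97316898]), np.float64(53.012807692351736)) head 241.27243058055706 jar [542. 340.  91.]
```

View pics/end.png

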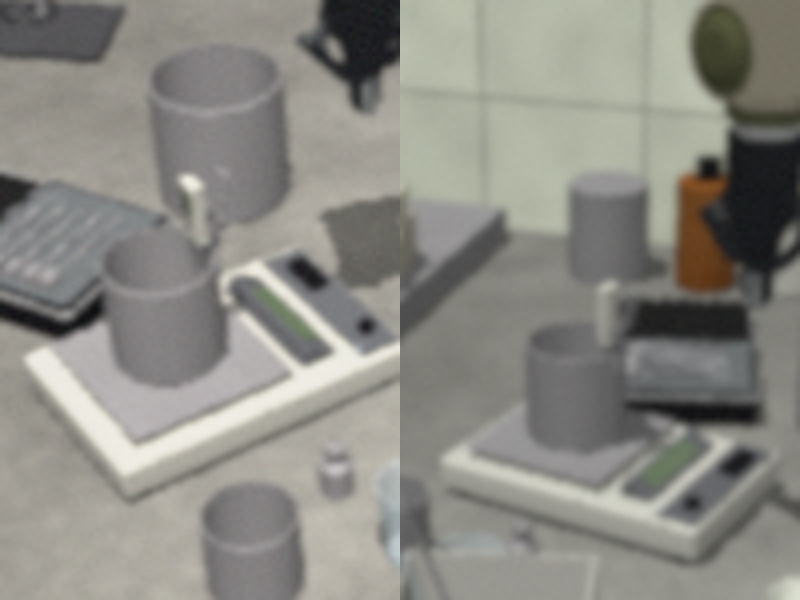

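View pics/wrist10.png

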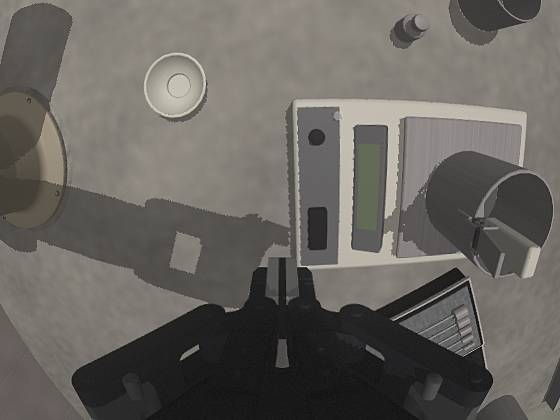

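The thermometer stands upright on the rim, seen at (485,235) in the wrist view. The beaker is on the pan where it was, the tare key is back up at 54.8 mm, and the robot touches nothing. Handing in.

```bash
python3 -c "
from rig import order;print(order.finish_job())"
```

```text
the job is handed in; nothing more can be done
None
```

The job is handed in, at about 14 s on the robot's clock. I squeezed the thermometer's clip open, lifted it off the bin and pushed it down over the near side of the beaker's rim until it met 13 N. After letting go I pressed the tare key and withdrew.

**Last checks that agreed:**
- **Thermometer:** it stands upright with its stem inside the beaker. Its head top measured about 240–241 mm from the wrist camera and 241 mm from the side camera; seated it should be 242 mm.
- **Beaker:** it is still on the pan. Each fixed camera puts its rim within about 1 mm of where it was at the start.
- **Tare key:** it bottomed at 50.3 mm, where the force rose to 25 N, and it sprang back to 54.8 mm.
- **Power key:** I never came near it; it is about 100 mm from where I pressed.
- **Jar:** its top is still at about its full height (91–93 mm), so it is standing.

**Disagreements and gaps:**
- **Camera spread:** the cameras differ from each other by 2–4 mm on the beaker's position, and the scene camera put the head top at 245.6 mm. I put this down to calibration and noise.
- **Overshoot:** the first hover over the beaker went about 25 mm too far; I corrected it before lowering.
- **Glass beside the bin:** I did not measure it at the end. The arm passed well above it.

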